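# Lay out the stripped alternator's parts in their holders

## Robot

A 7-joint arm with a two-finger parallel gripper is mounted at the origin on the work surface. World frame = base frame: x ahead of the robot, y to its left, z up, the work surface at z = 0. Lengths are in mm, angles in rad, forces in N, time in s.
With the tool pointing down it reaches from about 350 to 775 mm from the base axis. Payload 3.1 kg.
Tool frame: the origin (TCP) lies midway between the tips of the shut fingers; the grasp point (between the pads) lies 19 mm behind it (grip_depth is the distance from the TCP to the grasp point, in mm); y points along the fingers, x is the direction in which the jaws open and shut, and the axes are right-handed (so a half turn about y gives the same grasp; the last joint's range is limited). The gripper opens to 85 mm and grips with 20 to 120 N. Pads are 22 mm wide; open, the fingers measure 114 mm over their backs; the gripper's body (76 mm by 85 mm) begins 54 mm behind the grasp point. The pads swing forward as they close: fully open they stand 13 mm farther back than shut.
Start: joints at [-1.281, 0.311, 0.014, 1.512, -0.004, 1.319, -0.027], TCP at [179.133, 520.028, 231.304] pointing down, gripper open.
Joint ranges: [-2.7, 2.7], [-0.3, 1.91], [-1.27, 1.3], [0.12, 2.57], [-1.44, 4.58], [0.2, 2.03], [-3.05, 3.05]. Speed limits (rad/s): [2.79, 2.79, 3.14, 3.14, 3.14, 3.14, 3.14].

## Interface

Orientations are given as a unit quaternion [x, y, z, w].
In Python, from rig import * gives the robot as it stands.
- The arm moves only by the tool send_rows, never from a script. Its argument "increments" is a list of rows, each a list of 3 entries, a list of its own where there are three numbers: the shift along the world's x, y, z in m, then the turn about the world's z in degrees, then the finger opening in m, from 0 to 0.0854. In form: [[[tx, ty, tz], turn, hand], ...]. A call has exactly 10 rows; each row is the pose to reach, as a shift and turn from the pose commanded when the call began; what a row does not reach only later rows make up. A row lasts 1/8 s, in which the tool goes at most 62.5 mm and 10.7 degrees, less where a joint would pass 70% of its speed; a pose out of reach is approached as far as the arm can. A call with a gripper value outside its range is refused whole. The fingers move at their own pace and stop on an object; the grip force is fixed at half the most. Time passes only in rows, so rows that repeat a pose let the fingers close, or fill a call up. It gives the time, the measured TCP pose, the force and the opening at its end, in the units of the state.
- get_obs(): the state, without advancing time (a new reading comes with each control period).
- capture(name): name is "scene" or "top" or "wrist"; returns a dict with "img" (480x640x3 uint8, blue, green, red), "K" (3x3 intrinsics, pixels), "R" (3x3) and "t" (3): a world point X has camera coordinates R X + t. Camera axes: x right, y down, z forward; pixel columns grow to the right and rows downward; lengths in mm; the calibration is good to about 2 mm. A picture is of the moment at which its call begins. There is no depth.
- hand_in(): hands the job in, once; it reports no verdict.
The state is a dict: "time_s": time; "joint_positions": joint angles; "dq": joint speeds; "joint_efforts": joint torques, N m; "eef_pos": TCP position; "tcp_rot": TCP orientation; "contact_force": force on the tool from outside, world axes, zero at the start; "torque": the same for the moment, N m; "opening": finger opening in mm.
Only numpy, scipy, OpenCV 4.12 (cv2) and the standard library are available. Lean on these libraries where they do the work, as an engineer would, in place of code of your own. Each camera call takes 0.05 s, during which the arm holds its last target.

## Task

Set the four stripped alternator parts out in the wooden holders that match them: the copper slip-ring sleeve over the pin in the pinned dish, the black rectifier block lengthwise in the rectangular tray, the knurled brass nut in the smallest dish and the aluminium cover cap in the largest. Each must end up lying flat on its holder's floor inside the rim, same side up as now, and be lowered into place, not dropped; leave the glass jar standing where it is.

Things in the scene. Friction and masses are not known exactly. Their poses are not given: they have to be found in the camera images.
- sleeve: copper slip-ring sleeve, loose, standing upright: an open tube 38 mm outside diameter, 26 mm bore, 34 mm tall, two copper bands with a black band between. Origin: centre of its underside; z up along the bore. 60 to 130 g.
- rectifier: black phenolic rectifier block, loose, lying flat: 72 mm (x) by 42 mm (y) by 22 mm (z), with three steel studs in a row on top, 6 mm tall. Origin: centre of its underside; x along its length, z up. 80 to 170 g.
- nut: knurled round brass nut, loose, lying flat: 31 mm outside diameter, 14 mm bore, 20 mm tall. Origin: centre of its underside; z up. 40 to 90 g.
- cap: round aluminium cover cap, loose, closed side up: 62 mm diameter flange 4 mm tall at the bottom, then a 58 mm diameter wall up to 22 mm, bevelled to a shallowly dished top at 28 mm. Origin: centre of its underside; z up. 60 to 130 g.
- sleeve_dish: a round wooden dish with a dark rim fixed to the bench, the only one with an upright steel pin in its centre (8 mm diameter, top 22 mm above the bench); the sleeve's place, with the pin in its bore; floor 4 mm thick, 58 mm across inside, rim 5 mm thick with its top 9 mm above the bench (5 mm above the floor). Origin: centre of the underside, at bench height; z up.
- block_tray: a rectangular wooden tray with a dark rim fixed to the bench, the rectifier block's place: 102 mm (x) by 72 mm (y) outside, 92 by 62 mm inside, floor 4 mm thick, rim 5 mm thick with its top 9 mm above the bench. Origin: centre of the underside, at bench height; x along its length, z up.
- nut_dish: a round wooden dish with a dark rim fixed to the bench, the smallest, empty; the nut's place; floor 4 mm thick, 50 mm across inside, rim 5 mm thick with its top 9 mm above the bench (5 mm above the floor). Origin: centre of the underside, at bench height; z up.
- cap_dish: a round wooden dish with a dark rim fixed to the bench, the largest, empty; the cover cap's place; floor 4 mm thick, 82 mm across inside, rim 5 mm thick with its top 9 mm above the bench (5 mm above the floor). Origin: centre of the underside, at bench height; z up.
- jar: small round amber glass jar with a steel lid, standing among the parts, 50 mm diameter, 62 mm tall, to be left where it stands. Origin: centre of its underside; z up. Other small loose things on the bench near the parts (a bolt standing on its head, a flat green tin) are at most 35 mm tall and play no part; the tall equipment stands beyond the dishes and to the sides.
There are look-alikes about, which are no part of the job. Several things have the shape of the cap; the one meant has the colours described above. Several things have the shape of the nut; the one meant has the colours described above.

How it is judged (in metres and radians):
At the end, for the whole second after the job is handed in: Sleeve, nut and cap lie flat (tilt under 0.12 rad) on the floors of their own dishes, centres within 12 mm; the rectifier block lies flat in the tray within 15 mm of its centre and 0.3 rad of its length (either way round). All are released and at rest. The jar stands within 30 mm of where it was (horizontal distance between sleeve and sleeve_dish below 0.012 m and z of sleeve in the frame of sleeve_dish between 0.001 and 0.0075 m and angle between each of sleeve, rectifier, nut, cap's own z axis and vertical below 0.12 rad and linear speed of each of sleeve, rectifier, nut, cap below 0.02 m/s and angular speed of each of sleeve, rectifier, nut, cap below 0.3 rad/s and contact force between each of sleeve, rectifier, nut, cap and the fingers below 0.1 N and horizontal distance between rectifier and block_tray below 0.015 m and z of rectifier in the frame of block_tray between 0.001 and 0.0075 m and horizontal distance between nut and nut_dish below 0.012 m and z of nut in the frame of nut_dish between 0.001 and 0.0075 m and horizontal distance between cap and cap_dish below 0.012 m and z of cap in the frame of cap_dish between 0.001 and 0.0075 m and angle between the x axis of rectifier and the x axis of block_tray, either way round below 0.3 rad and not (angle between jar's own z axis and vertical above 0.5 rad or distance of jar from where it was at the start of the episode above 0.03 m)); the robot touches nothing.
It fails at once if the sleeve is let fall from more than 50 mm above the bench (height (world z) of sleeve above 0.05 m and contact force between sleeve and the arm below 0.02 N and contact force between sleeve and the fingers below 0.02 N).
It fails at once if the rectifier is let fall from more than 50 mm above the bench (height (world z) of rectifier above 0.05 m and contact force between rectifier and the arm below 0.02 N and contact force between rectifier and the fingers below 0.02 N).
It fails at once if the nut is let fall from more than 50 mm above the bench (height (world z) of nut above 0.05 m and contact force between nut and the arm below 0.02 N and contact force between nut and the fingers below 0.02 N).
It fails at once if the cap is let fall from more than 50 mm above the bench (height (world z) of cap above 0.05 m and contact force between cap and the arm below 0.02 N and contact force between cap and the fingers below 0.02 N).
It fails at once if the glass jar is tipped over or pushed more than 30 mm (angle between jar's own z axis and vertical above 0.5 rad or distance of jar from where it was at the start of the episode above 0.03 m).
It also fails if it takes over 115 s, if anything falls off the work surface, if the arm or the gripper's body presses on something with over 40 N, if the wrist force passes 120 N, or if a joint passes its speed limit or range.

## Working session

There is one attempt and no reset: what is moved stays moved. The work goes in short steps, Python scripts to look and compute and a tool call to move; the robot and the scene stay as the last step left them, time stands still between calls to the robot, and variables do not carry over. Pictures are saved under pics/ and viewed, and the job is handed in when it is done.

Besides the shell and the picture viewer there is one more tool, called after ">>>" as name([rows], argument=value, ...), one row to a line, values as JSON. send_rows: Moves the arm, as the interface text tells. Its arguments: {"type":"object","properties":{"increments":{"type":"array"}},"required":["increments"]}

```bash
ls; mkdir -p pics; python3 - <<'E'
from rig import *
import cv2
o=get_obs();print(o)
for n in("scene","top","wrist"):
    c=capture(n);cv2.imwrite(f"pics/{n}0.png",c["img"]);print(n,c["K"],c["R"],c["t"])
E
```

```text
pics
{'time_s': 0.0, 'joint_positions': array([-1.28072408,  0.31173236,  0.01401561,  1.51307905, -0.00439703,
        1.31922017, -0.02719449]), 'dq': array([ 0.00046061, -0.00016283, -0.00053317,  0.00131386, -0.0024791 ,
       -0.00085874, -0.00109064]), 'joint_efforts': array([ 4.18420732e-04, -3.79920745e+01,  1.46107650e-01, -2.30587649e+01,
        1.23129014e-02,  1.38745303e-02, -3.54833986e-06]), 'eef_pos': array([178.90420982, 519.29907676, 230.20861032]), 'tcp_rot': array([ 0.57621156,  0.40991983, -0.41126045, -0.57516156]), 'contact_force': array([-0.13897489,  0.21610813,  0.44054988]), 'torque': array([ 0.00164929,  0.04390374, -0.01754097]), 'opening': 85.31988255467476}
scene [[548.83869111   0.         309.10092247]
 [  0.         548.83869111 241.77523568]
 [  0.           0.           1.        ]] [[ 0.68475761  0.72874159  0.00653499]
 [ 0.43249739 -0.39914355 -0.80847414]
 [-0.58656033  0.55643518 -0.58849543]] [-317.01093377 -182.8519206  1321.40398026]
top [[439.30823384   0.         317.53759575]
 [  0.         439.30823384 230.4089314 ]
 [  0.           0.           1.        ]] [[ 2.60942611e-02 -9.99659239e-01 -7.04188745e-04]
 [-9.82399783e-01 -2.55133874e-02 -1.85039817e-01]
 [ 1.84958796e-01  5.52027217e-03 -9.82730772e-01]] [9.91013517e-01 4.54012605e+02 9.94476200e+02]
wrist [[370.03700608   0.         313.78911667]
 [  0.         370.03700608 242.09071237]
 [  0.           0.           1.        ]] [[ 0.32513921  0.94566052 -0.00326649]
 [ 0.90585086 -0.31045631  0.28818587]
 [ 0.2715119  -0.09665948 -0.95756892]] [-548.47141065  -37.40724684  378.56324237]
```

View pics/scene0.png

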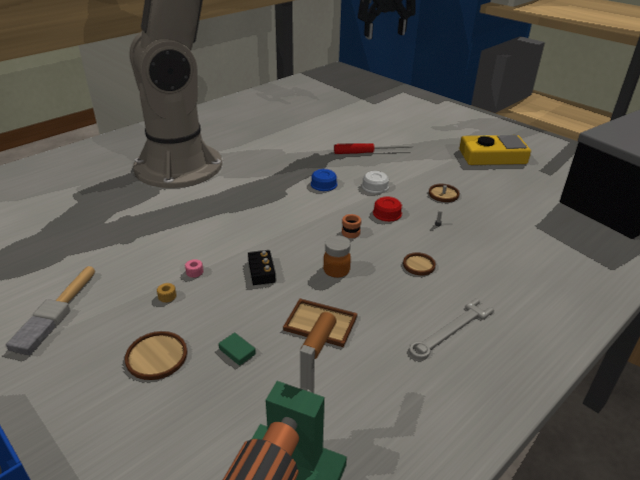

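View pics/top0.png

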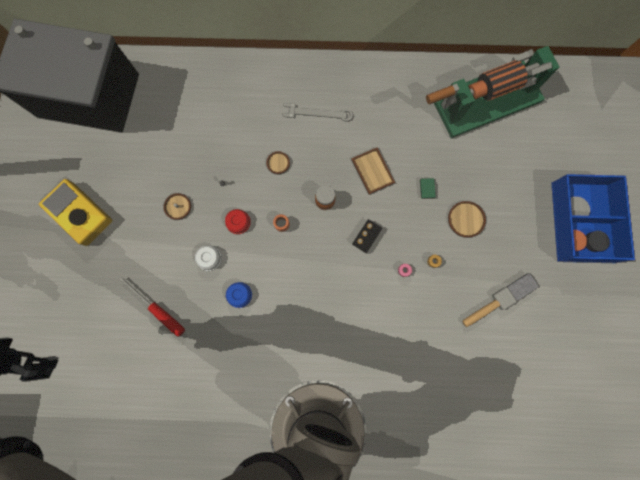

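View pics/wrist0.png

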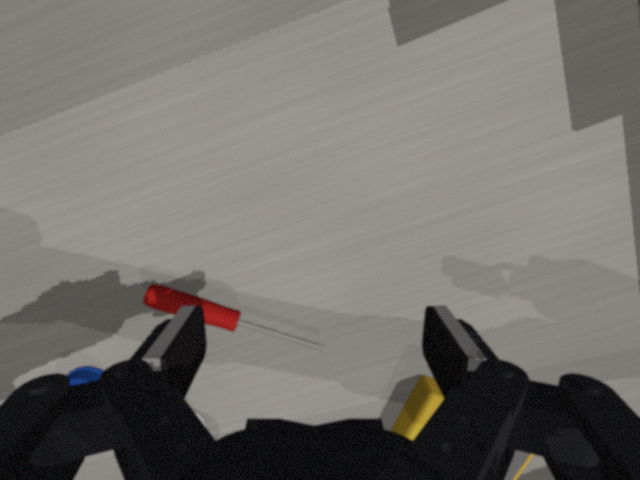

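```bash
python3 - <<'E'
from rig import *
from scipy.spatial.transform import Rotation as Ro
print(Ro.from_quat(get_obs()["tcp_rot"]).as_matrix().round(3))
E
```

```text
[[ 0.326 -0.001 -0.945]
 [ 0.945 -0.002  0.326]
 [-0.002 -1.    -0.   ]]
```

```bash
cat > h.py <<'E'
import numpy as np, cv2
def ray(c,px):
    K,R,t=(np.array(c[k],float) for k in("K","R","t"))
    d=R.T@np.linalg.solve(K,[px[0],px[1],1.]); return -R.T@t.ravel(), d/np.linalg.norm(d)
def onz(c,px,z):
    o,d=ray(c,px); return o+d*(z-o[2])/d[2]
def tri(obs):
    A=np.zeros((3,3));b=np.zeros(3)
    for c,px in obs:
        o,d=ray(c,px);P=np.eye(3)-np.outer(d,d);A+=P;b+=P@o
    X=np.linalg.solve(A,b)
    return X,[float(np.linalg.norm((np.eye(3)-np.outer(ray(c,p)[1],ray(c,p)[1]))@(X-ray(c,p)[0]))) for c,p in obs]
def proj(c,X):
    v=np.array(c["R"])@X+np.array(c["t"]).ravel();v=np.array(c["K"])@v;return v[:2]/v[2]
E
python3 - <<'E'
import cv2
t=cv2.imread("pics/top0.png");s=cv2.imread("pics/scene0.png")
a=cv2.resize(t[130:320,150:350],None,fx=4,fy=4,interpolation=2)[:600,:800]
b=cv2.resize(t[130:280,340:500],None,fx=4,fy=4,interpolation=2)
c=cv2.resize(s[160:310,300:470],None,fx=4,fy=4,interpolation=2)
d=cv2.resize(s[240:390,110:290],None,fx=4,fy=4,interpolation=2)
for n,i in zip("abcd",(a,b,c,d)):cv2.imwrite(f"pics/c0{n}.png",i)
E
```

```text
(no output)
```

View pics/c0a.png

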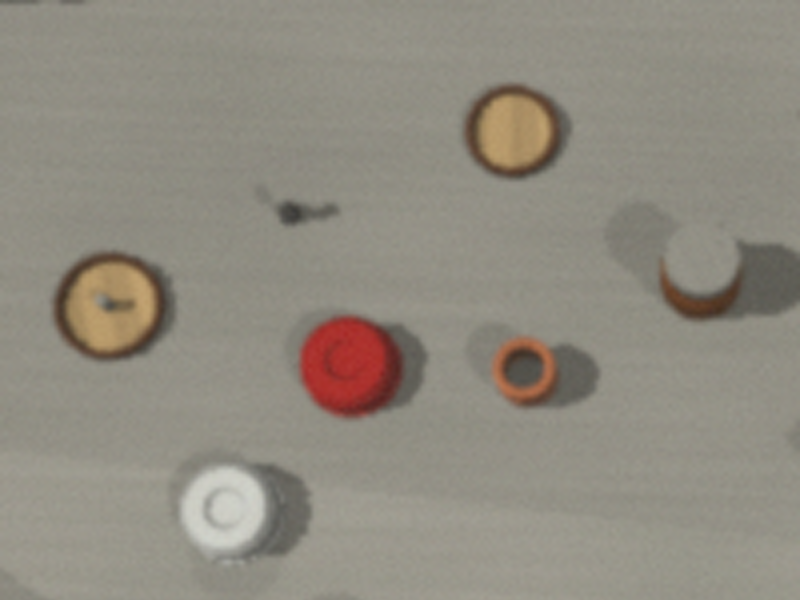

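View pics/c0b.png

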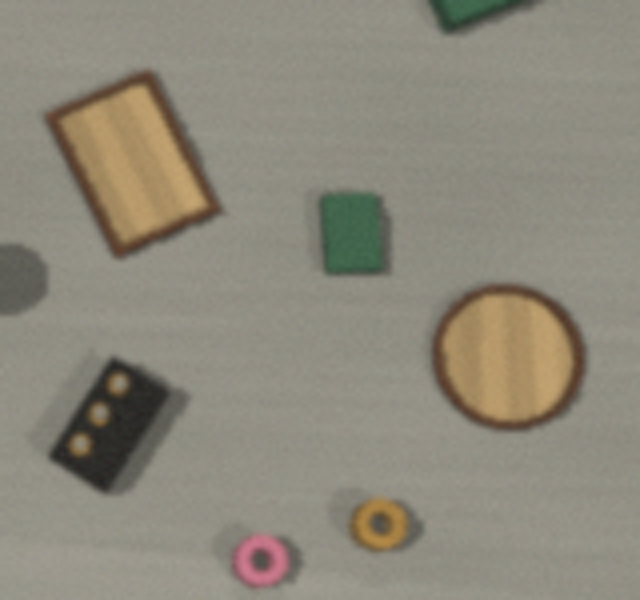

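View pics/c0c.png

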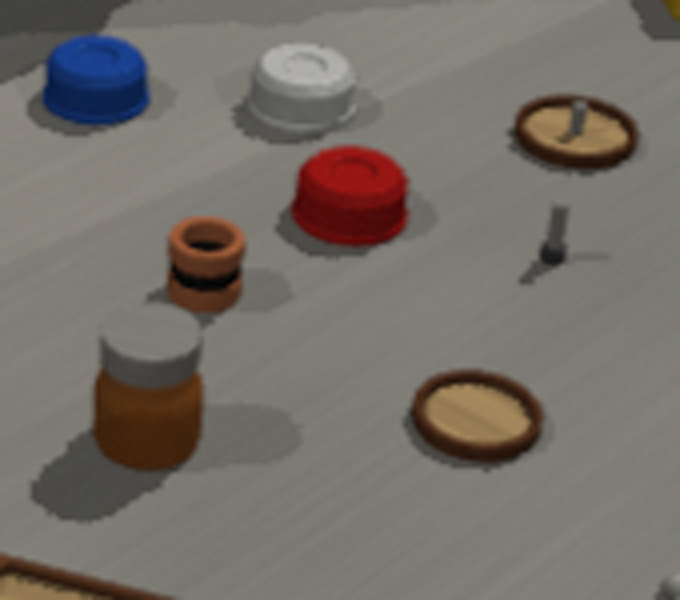

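View pics/c0d.png

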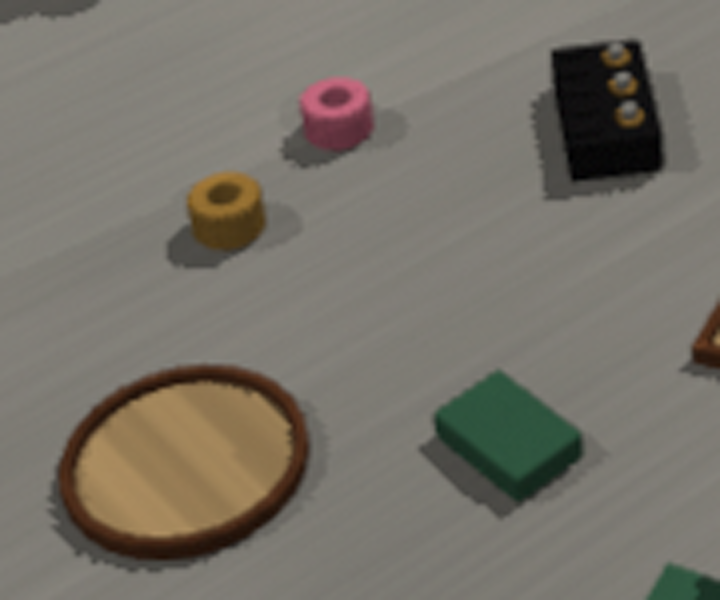

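```bash
cat > m.py <<'E'
from rig import *
from h import *
T=capture("top");S=capture("scene")
def q(p,o): return (p[0]/4+o[0]-.375,p[1]/4+o[1]-.375)
a=(150,130);b=(340,130);c=(300,160);d=(110,240)
P={"sleeve_dish 9":(q((110,305),a),q((576,130),c)),
"nut_dish 9":(q((514,131),a),q((478,413),c)),
"cap ~27":(q((226,509),a),q((305,66),c)),
"sleeve 34":(q((525,370),a),q((207,240),c)),
"jar 62":(q((703,259),a),q((151,334),c)),
"cap_dish 9":(q((509,356),b),q((184,456),d)),
"nut 20":(q((381,524),b),q((226,193),d)),
"stud1 28":(q((120,383),b),q((616,54),d)),
"stud2 28":(q((99,413),b),q((623,83),d)),
"stud3 28":(q((79,443),b),q((630,113),d))}
for k,(pt,ps) in P.items():
    X,r=tri([(T,pt),(S,ps)]);z=float(k.split()[1].strip("~"))
    print(k,X.round(1),np.round(r,1),"top@z",onz(T,pt,z)[:2].round(1),"scene@z",onz(S,ps,z)[:2].round(1),"R",np.hypot(*X[:2]).round())
print("tray",[onz(T,q(p,b),9)[:2].round(1) for p in((150,71),(48,117),(121,257),(219,211))])
print("block",[onz(T,q(p,b),22)[:2].round(1) for p in((115,358),(170,396),(110,492),(50,455))])
print("bolt",onz(T,q((290,212),a),20)[:2])
E
python3 m.py
```

```text
sleeve_dish 9 [513.5 361.6   6.2] [0.3 0.3] top@z [512.6 360.5] scene@z [516.1 357.7] R 628.0
nut_dish 9 [633.  117.4   6.1] [0.9 0.9] top@z [631.3 116.5] scene@z [635.4 115.1] R 644.0
cap ~27 [386.7 275.9  26.6] [0.9 0.9] top@z [386.1 275.1] scene@z [387.5 276.3] R 475.0
sleeve 34 [474.5 101.9  31.1] [1. 1.] top@z [473.3 100.9] scene@z [477.8  99.6] R 485.0
jar 62 [537.7  -3.1  60. ] [0.6 0.6] top@z [536.8  -3.5] scene@z [539.9  -4.6] R 538.0
cap_dish 9 [ 499.6 -352.6    6.4] [0.2 0.2] top@z [ 499.  -351.9] scene@z [ 502.1 -353.4] R 612.0
nut 20 [ 392.6 -267.8   19.3] [0.7 0.7] top@z [ 392.1 -268.2] scene@z [ 393.8 -267.6] R 475.0
stud1 28 [ 466.1 -110.    53.2] [1.5 1.5] top@z [ 472.1 -111.7] scene@z [438.9 -91. ] R 479.0
stud2 28 [454.1 -99.6  24.6] [0. 0.] top@z [453.4 -99.2] scene@z [ 457.5 -102.2] R 465.0
stud3 28 [441.7 -89.1  -5.9] [1.8 1.8] top@z [435.  -87.4] scene@z [ 476.1 -113.6] R 451.0
tray [array([ 677.5, -132. ]), array([645.3, -67.9]), array([ 555.5, -114.1]), array([ 586.7, -175. ])]
block [array([ 488.6, -109.3]), array([ 466.1, -142.5]), array([ 406.9, -106.7]), array([428.2, -70.7])]
bolt [571.65356129 250.96385775]
```

```bash
python3 - <<'E'
from rig import *
from h import *
from scipy.spatial.transform import Rotation as Ro
o=get_obs();W=capture("wrist")
C,d=ray(W,(320,240));Rt=Ro.from_quat(o["tcp_rot"]).as_matrix()
print(C,d,"tool frame",Rt.T@(C-o["eef_pos"]),Rt.T@d, onz(W,(320,240),0),onz(W,(320,200),20)-o["eef_pos"],o["time_s"])
E
```

```text
[109.48715353 543.82163847 371.95343943] [ 0.27210176 -0.07807457 -0.95909593] tool frame [ 2.90258723e-03 -1.41177260e+02  7.35956822e+01] [ 0.01588623  0.95909733 -0.2826304 ] [215.01276522 513.54301516   0.        ] [  -7.62243127    8.31240818 -210.78118644] 0.25
```

>>> send_rows([
  [[0.03,-0.042,0],-7,0.085],
  [[0.06,-0.085,0],-14,0.085],
  [[0.09,-0.127,0],-21,0.085],
  [[0.12,-0.17,0],-28,0.085],
  [[0.15,-0.212,0],-35,0.085],
  [[0.18,-0.255,0],-43,0.085],
  [[0.21,-0.297,0],-50,0.085],
  [[0.24,-0.34,0],-57,0.085],
  [[0.27,-0.382,0],-64,0.085],
  [[0.295,-0.419,0],-71,0.085],
])

```text
time_s: 1.55
eef_pos: [475.1, 99.1, 231.5]
tcp_rot: [-0.707, 0.002, -0.002, 0.707]
contact_force: [-0.1, 0.3, 0.4]
opening: 85.3
```

```bash
cat > w.py <<'E'
import sys
from rig import *
from h import *
from scipy.spatial.transform import Rotation as Ro
W=capture("wrist");o=get_obs();R=Ro.from_quat(o["tcp_rot"]).as_matrix()
import pickle;pickle.dump((W,o),open(f"pics/{sys.argv[1]}.pkl","wb"))
cv2.imwrite(f"pics/{sys.argv[1]}.png",W["img"])
print(o["time_s"],o["eef_pos"].round(1),"yaw",np.degrees(np.arctan2(R[1,0],R[0,0])).round(2),"down",R[:,1].round(3),"F",o["contact_force"].round(1),"op",round(o["opening"],1),"q",o["joint_positions"].round(2))
E
python3 w.py w1
```

```text
1.6 [478.4  91.7 231.9] yaw -0.99 down [ 0.005 -0.006 -1.   ] F [ 4.2 -4.9  1.8] op 85.0 q [-0.69  0.19  0.54  1.69 -0.09  1.28 -0.15]
```

View pics/w1.png

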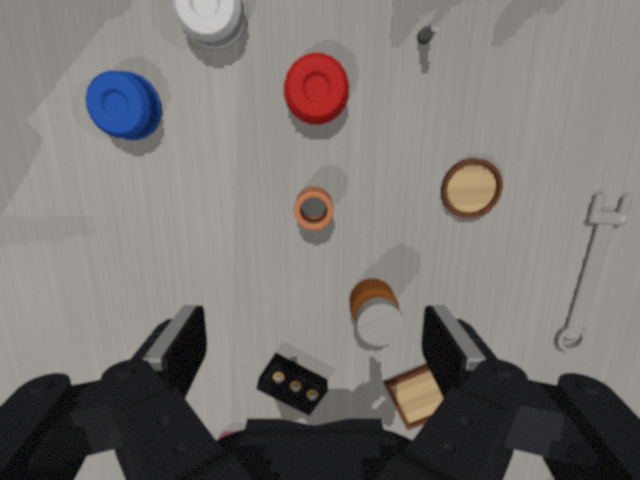

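```bash
python3 - <<'E'
from rig import *
for i in range(12):
    capture("wrist"); print(get_obs()["eef_pos"].round(1))
E
python3 w.py w2; python3 -c "
import cv2;i=cv2.imread('pics/w2.png');cv2.imwrite('pics/w2c.png',cv2.resize(i[0:240,80:520],None,fx=1.8,fy=1.8)[:600,:800])"
```

```text
[476.7  94.4 231.7]
[475.2  97.9 231.4]
[474.3 100.3 231.2]
[473.7 101.7 231.1]
[473.5 102.4 231.1]
[473.4 102.7 231.1]
[473.5 102.7 231.2]
[473.6 102.5 231.3]
[473.6 102.3 231.3]
[473.7 102.  231.3]
[473.8 101.8 231.3]
[473.9 101.6 231.3]
2.25 [474.  101.4 231.3] yaw 0.04 down [ 0.  0. -1.] F [ 0.6  0.1 -0.1] op 85.0 q [-0.69  0.19  0.53  1.7  -0.1   1.28 -0.15]
```

View pics/w2.png

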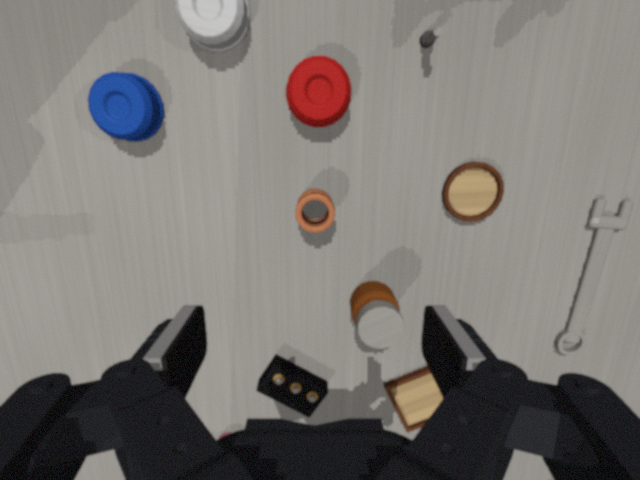

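```bash
python3 - <<'E'
import cv2,numpy as np
i=cv2.imread('pics/w2.png')
a=cv2.resize(i[170:250,275:360],None,fx=6,fy=6,interpolation=2)
b=cv2.resize(i[150:230,435:515],None,fx=6,fy=6,interpolation=2)[:480]
cv2.imwrite('pics/w2c.png',np.hstack([a[:480,:400],b[:,:400]]))
E
```

```text
(no output)
```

View pics/w2c.png

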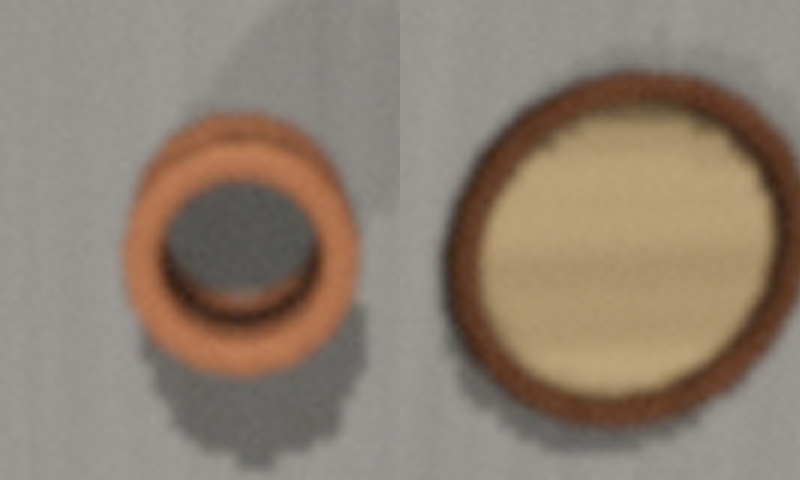

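```bash
python3 - <<'E'
from h import *
import pickle
W,o=pickle.load(open('pics/w2.pkl','rb'))
print(onz(W,(314.8,212.1),34))
# two views: top
from rig import capture
T=capture("top");t=(280.9,222.1)
print(tri([(T,t),(W,(314.8,212.1))]))
print("nutdish",onz(W,(471.8-0.3+1,191-0.4),9))
E
```

```text
[474.56410105 102.07783166  34.        ]
(array([474.42937053, 101.17929602,  29.35626067]), [0.17830377649127194, 0.17830377649127488])
nutdish [629.8596449  118.55988415   9.        ]
```

>>> send_rows([
  [[0,0.001,-0.03],0,0.065],
  [[0,0.001,-0.065],0,0.065],
  [[0,0.001,-0.1],0,0.065],
  [[0,0.001,-0.135],0,0.065],
  [[0,0.001,-0.165],0,0.065],
  [[0,0.001,-0.185],0,0.065],
  [[0,0.001,-0.2],0,0.065],
  [[0,0.001,-0.21],0,0.065],
  [[0,0.001,-0.217],0,0.065],
  [[0,0.001,-0.221],0,0.065],
])

```text
time_s: 3.55
eef_pos: [474.5, 102.1, 10.3]
tcp_rot: [-0.707, -0.0, -0.0, 0.707]
contact_force: [0.4, 0.9, -0.4]
opening: 64.9
```

>>> send_rows([
  [[0,0,0],0,0.065],
  [[0,0,0],0,0.05],
  [[0,0,0],0,0.04],
  [[0,0,0],0,0.03],
  [[0,0,0],0,0.02],
  [[0,0,0],0,0.02],
  [[0,0,0],0,0.02],
  [[0,0,0],0,0.02],
  [[0,0,0],0,0.02],
  [[0,0,0],0,0.02],
])

```text
time_s: 4.8
eef_pos: [474.6, 102.2, 11.1]
tcp_rot: [-0.707, -0.0, -0.0, 0.707]
contact_force: [-1.4, -0.7, 6.3]
opening: 35.6
```

```bash
python3 w.py w3
```

```text
4.85 [474.6 102.1  11.1] yaw -0.02 down [ 0.001  0.001 -1.   ] F [-1.9 -0.3  5.3] op 35.9 q [-0.6   0.46  0.45  1.97 -0.28  0.77  0.01]
```

View pics/w3.png

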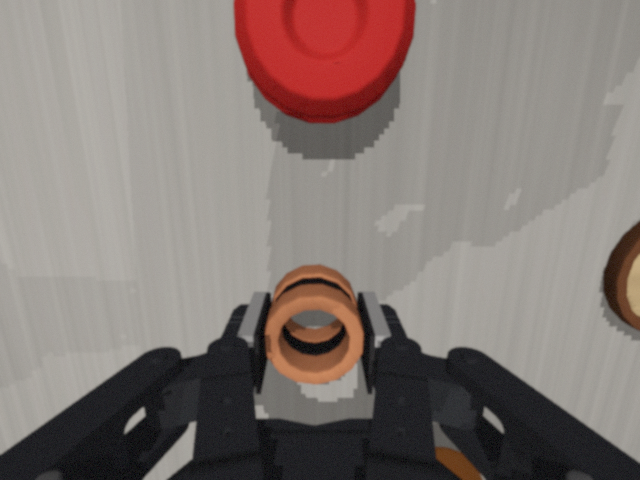

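>>> send_rows([
  [[0,0,0.01],0,0.02],
  [[0,0,0.03],0,0.02],
  [[0,0.01,0.06],0,0.02],
  [[0.005,0.04,0.09],0,0.02],
  [[0.01,0.08,0.11],0,0.02],
  [[0.016,0.12,0.12],0,0.02],
  [[0.023,0.16,0.12],0,0.02],
  [[0.03,0.2,0.12],0,0.02],
  [[0.036,0.235,0.12],0,0.02],
  [[0.04,0.258,0.12],0,0.02],
])

```text
time_s: 6.1
eef_pos: [513.4, 362.4, 130.1]
tcp_rot: [-0.707, -0.001, 0.001, 0.707]
contact_force: [0.5, 0.3, -1.6]
opening: 35.6
```

```bash
python3 - <<'E'
from rig import *
for i in range(10): capture("wrist")
E
python3 w.py w4;python3 - <<'E'
from rig import *
import cv2
for n in("scene","top"):cv2.imwrite(f"pics/{n}4.png",capture(n)["img"])
E
```

```text
6.65 [514.3 359.1 130.6] yaw -0.08 down [ 0. -0. -1.] F [-0.9  0.1 -0.3] op 36.0 q [-0.91  0.56  0.42  1.44 -0.24  1.19 -0.46]
```

View pics/w4.png

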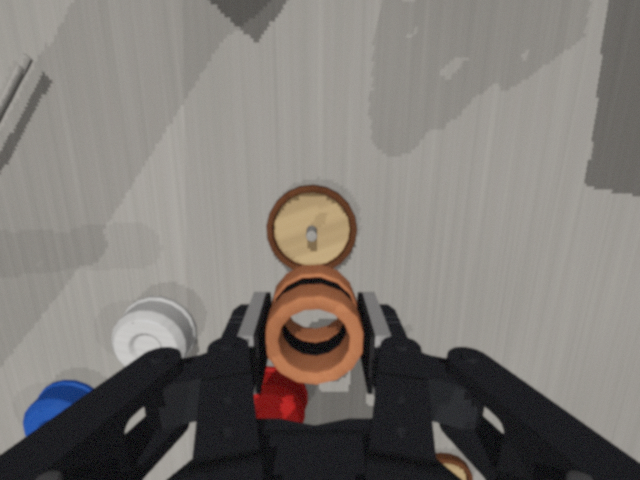

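View pics/scene4.png

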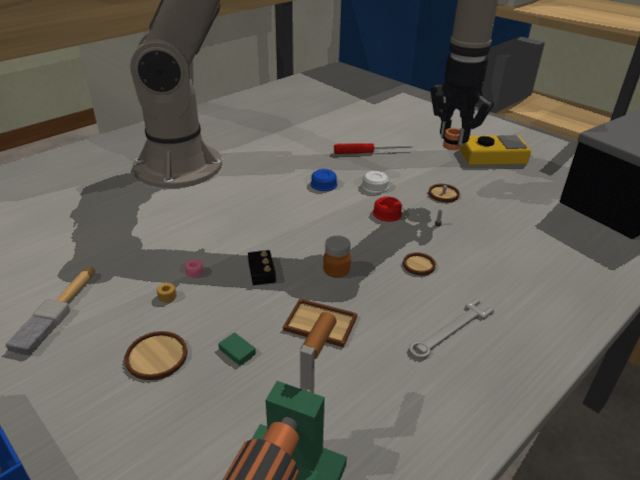

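```bash
python3 - <<'E'
from h import *
import pickle
W,o=pickle.load(open('pics/w4.pkl','rb'))
print("rim",onz(W,(311.5,229),9),"pin top",onz(W,(312,233.5),22),"sleeve c",onz(W,(314.5,331),130.6-10.3+34))
# pixel predictions for candidates
for c in ((513,360),(514.5,360.5),(515.5,359)): print(c,proj(W,np.array([*c,9.])),proj(W,np.array([*c,22.])))
from rig import capture
T=capture("top");S=capture("scene")
E
```

```text
rim [512.46209103 362.8895863    9.        ] pin top [512.89345833 363.06565047  22.        ] sleeve c [514.43925607 363.56769896 154.3       ]
(513, 360) [312.24290155 232.79659133] [312.16352111 237.70616869]
(514.5, 360.5) [314.27986425 232.13872148] [314.29799903 237.01954298]
(515.5, 359) [315.63873735 234.10130802] [315.72181637 239.06784274]
```

>>> send_rows([
  [[-0.001,0.001,-0.015],0,0.02],
  [[-0.001,0.001,-0.035],0,0.02],
  [[-0.001,0.001,-0.055],0,0.02],
  [[-0.001,0.001,-0.072],0,0.02],
  [[-0.001,0.001,-0.085],0,0.02],
  [[-0.001,0.001,-0.095],0,0.02],
  [[-0.001,0.001,-0.103],0,0.02],
  [[-0.001,0.001,-0.109],0,0.02],
  [[-0.001,0.001,-0.113],0,0.02],
  [[-0.001,0.001,-0.115],0,0.02],
])

```text
time_s: 8.1
eef_pos: [513.2, 361.1, 15.3]
tcp_rot: [-0.707, -0.0, -0.0, 0.707]
contact_force: [-0.2, -0.3, -0.9]
opening: 35.7
```

```bash
python3 w.py w5
```

```text
8.15 [513.3 361.1  15.4] yaw -0.01 down [ 0.  0. -1.] F [ 0.2 -0.1 -1.8] op 35.8 q [-0.89  0.68  0.38  1.55 -0.29  0.97 -0.42]
```

View pics/w5.png

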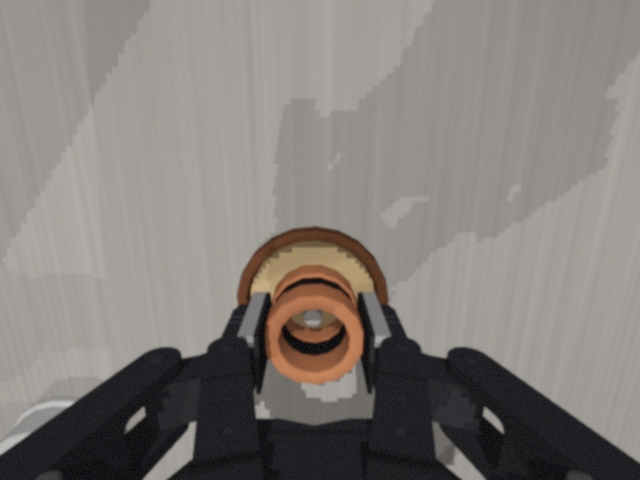

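```bash
python3 - <<'E'
from h import *
import pickle
W,o=pickle.load(open('pics/w5.pkl','rb'))
print("pin",onz(W,(313,319),22),"sleeve c",onz(W,(315,334),38), "rim back",onz(W,(312,228),9), onz(W,(238,295),9),onz(W,(387,295),9))
E
```

```text
pin [512.69804712 361.39147367  22.        ] sleeve c [513.45663645 364.04843734  38.        ] rim back [512.26358356 396.06551844   9.        ] [480.03587943 365.94293922   9.        ] [544.86760392 365.97687053   9.        ]
```

>>> send_rows([
  [[0,0,-0.001],0,0.02],
  [[0,0,-0.001],0,0.02],
  [[0,0,-0.001],0,0.045],
  [[0,0,-0.001],0,0.06],
  [[0,0,-0.001],0,0.065],
  [[0,0,-0.001],0,0.065],
  [[0,0,0.01],0,0.065],
  [[0,0,0.04],0,0.065],
  [[0,0,0.08],0,0.065],
  [[0,0,0.12],0,0.065],
])

```text
time_s: 9.4
eef_pos: [513.3, 361.0, 137.3]
tcp_rot: [-0.707, -0.0, -0.0, 0.707]
contact_force: [0.2, 0.5, 0.8]
opening: 65.1
```

>>> send_rows([
  [[-0.01,-0.006,0.03],0,0.085],
  [[-0.03,-0.02,0.06],0,0.085],
  [[-0.055,-0.036,0.09],0,0.085],
  [[-0.08,-0.053,0.095],0,0.085],
  [[-0.1,-0.067,0.095],0,0.085],
  [[-0.115,-0.076,0.095],0,0.085],
  [[-0.124,-0.082,0.095],0,0.085],
  [[-0.1265,-0.0845,0.095],0,0.085],
  [[-0.1265,-0.0845,0.095],0,0.085],
  [[-0.1265,-0.0845,0.095],0,0.085],
])

```text
time_s: 10.65
eef_pos: [387.1, 276.8, 230.3]
tcp_rot: [0.707, 0.0, 0.0, -0.707]
contact_force: [-0.6, 0.5, -0.1]
opening: 85.0
```

```bash
python3 w.py w6
```

```text
10.7 [387.1 276.7 230.2] yaw -0.01 down [ 0. -0. -1.] F [-0.   0.  -0.2] op 84.9 q [-1.05  0.16  0.46  1.72 -0.07  1.28 -0.58]
```

View pics/w6.png

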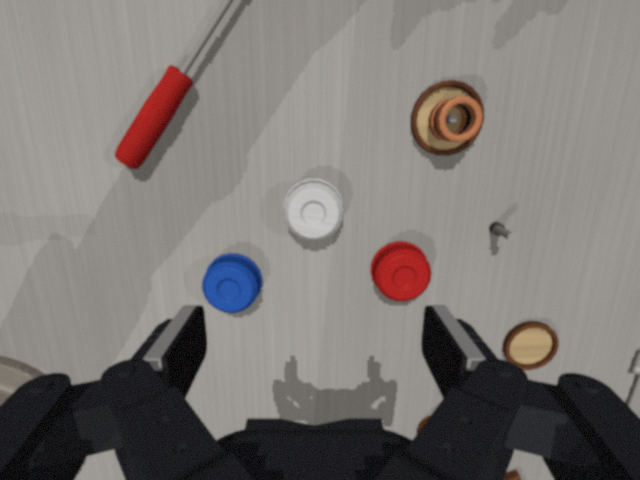

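```bash
python3 - <<'E'
from h import *
import pickle
W,o=pickle.load(open('pics/w6.pkl','rb'))
i=W["img"];cv2.imwrite('pics/w6c.png',np.hstack([cv2.resize(i[170:250,270:350],None,fx=5,fy=5,interpolation=2),cv2.resize(i[75:155,405:485],None,fx=5,fy=5,interpolation=2)]))
print(onz(W,(313.5,212),27))
E
```

```text
[386.65587359 275.98631907  27.        ]
```

View pics/w6c.png

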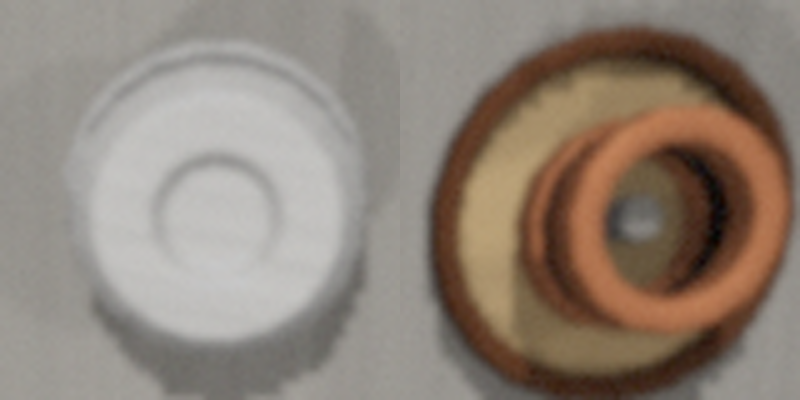

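>>> send_rows([
  [[0,-0.0005,-0.03],0,0.085],
  [[0,-0.0005,-0.065],0,0.085],
  [[0,-0.0005,-0.1],0,0.085],
  [[0,-0.0005,-0.135],0,0.085],
  [[0,-0.0005,-0.165],0,0.085],
  [[0,-0.0005,-0.185],0,0.085],
  [[0,-0.0005,-0.2],0,0.085],
  [[0,-0.0005,-0.21],0,0.085],
  [[0,-0.0005,-0.218],0,0.085],
  [[0,-0.0005,-0.223],0,0.085],
])

```text
time_s: 11.95
eef_pos: [386.9, 276.2, 7.2]
tcp_rot: [-0.707, -0.0, -0.0, 0.707]
contact_force: [-0.3, 0.4, -0.7]
opening: 85.3
```

>>> send_rows([
  [[0,0,0],0,0.085],
  [[0,0,0],0,0.07],
  [[0,0,0],0,0.062],
  [[0,0,0],0,0.054],
  [[0,0,0],0,0.046],
  [[0,0,0],0,0.04],
  [[0,0,0],0,0.04],
  [[0,0,0],0,0.04],
  [[0,0,0],0,0.04],
  [[0,0,0],0,0.04],
])

```text
time_s: 13.2
eef_pos: [386.8, 276.2, 8.2]
tcp_rot: [-0.707, -0.0, -0.0, 0.707]
contact_force: [-1.7, -1.3, 5.4]
opening: 55.2
```

```bash
python3 w.py w7
```

```text
13.25 [386.9 276.2   8.2] yaw -0.01 down [ 0.     0.001 -1.   ] F [-1.1 -0.3  5.9] op 55.3 q [-0.97  0.44  0.39  1.99 -0.24  0.75 -0.43]
```

View pics/w7.png

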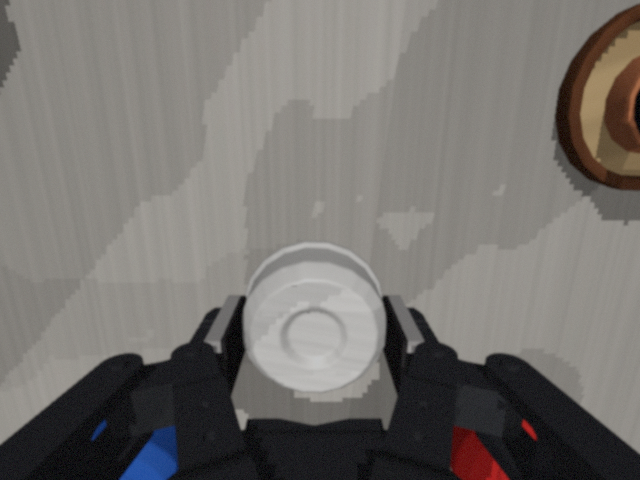

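>>> send_rows([
  [[0,0,0.01],0,0.04],
  [[0,0,0.03],0,0.04],
  [[0,0,0.06],0,0.04],
  [[0,-0.01,0.09],0,0.04],
  [[0.003,-0.04,0.11],0,0.04],
  [[0.01,-0.08,0.12],0,0.04],
  [[0.018,-0.125,0.12],0,0.04],
  [[0.027,-0.17,0.12],0,0.04],
  [[0.037,-0.215,0.12],0,0.04],
  [[0.046,-0.26,0.12],0,0.04],
])

```text
time_s: 14.5
eef_pos: [432.8, 14.6, 127.8]
tcp_rot: [-0.707, -0.0, -0.0, 0.707]
contact_force: [0.2, 0.1, -1.3]
opening: 55.0
```

>>> send_rows([
  [[0.009,-0.045,0],0,0.04],
  [[0.018,-0.09,0],0,0.04],
  [[0.027,-0.135,0],0,0.04],
  [[0.036,-0.18,0],0,0.04],
  [[0.045,-0.225,0],0,0.04],
  [[0.053,-0.27,0],0,0.04],
  [[0.06,-0.31,0],0,0.04],
  [[0.065,-0.345,0],0,0.04],
  [[0.068,-0.362,0],0,0.04],
  [[0.068,-0.368,0],0,0.04],
])

```text
time_s: 15.75
eef_pos: [500.5, -352.2, 127.3]
tcp_rot: [-0.707, 0.0, -0.0, 0.707]
contact_force: [-0.7, 0.8, 0.2]
opening: 54.9
```

```bash
python3 - <<'E'
from rig import *
for i in range(10): capture("wrist")
E
python3 w.py w8
```

```text
16.3 [ 500.8 -351.5  127.4] yaw 0.03 down [ 0.  0. -1.] F [-0.1  0.2 -1.3] op 54.7 q [ 0.13  0.58  0.7   1.5  -0.39  1.2   0.89]
```

View pics/w8.png

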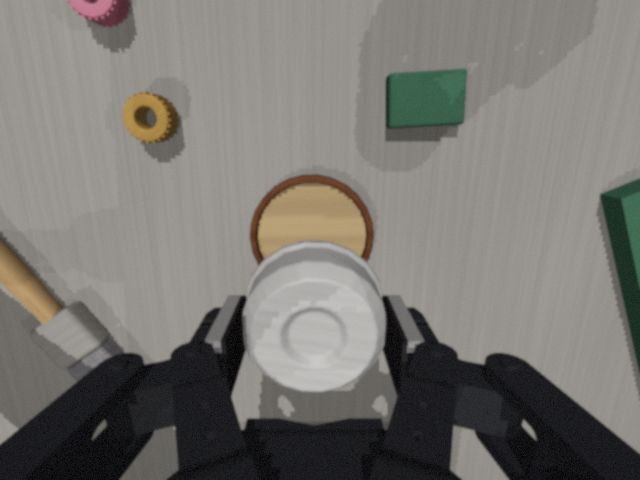

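```bash
python3 - <<'E'
from h import *
import pickle
W,o=pickle.load(open('pics/w8.pkl','rb'))
print(onz(W,(312,175),9), onz(W,(250,232),9),onz(W,(374,232),9))
E
```

```text
[ 499.326297   -307.49180069    9.        ] [ 454.26359837 -348.58095312    9.        ] [ 544.38317741 -348.45435997    9.        ]
```

>>> send_rows([
  [[-0.001,-0.001,-0.015],0,0.04],
  [[-0.001,-0.001,-0.035],0,0.04],
  [[-0.001,-0.001,-0.055],0,0.04],
  [[-0.001,-0.001,-0.072],0,0.04],
  [[-0.001,-0.001,-0.085],0,0.04],
  [[-0.001,-0.001,-0.095],0,0.04],
  [[-0.001,-0.001,-0.103],0,0.04],
  [[-0.001,-0.001,-0.109],0,0.04],
  [[-0.001,-0.001,-0.113],0,0.04],
  [[-0.001,-0.001,-0.115],0,0.04],
])

```text
time_s: 17.55
eef_pos: [499.7, -353.0, 12.3]
tcp_rot: [0.707, 0.0, 0.0, -0.707]
contact_force: [-1.1, -0.4, 8.7]
opening: 54.9
```

```bash
python3 w.py w9
```

```text
17.6 [ 499.7 -353.1   12.4] yaw -0.0 down [ 0. -0. -1.] F [ 0.1 -1.8 -1.3] op 54.8 q [ 0.17  0.71  0.63  1.61 -0.48  0.98  0.96]
```

View pics/w9.png

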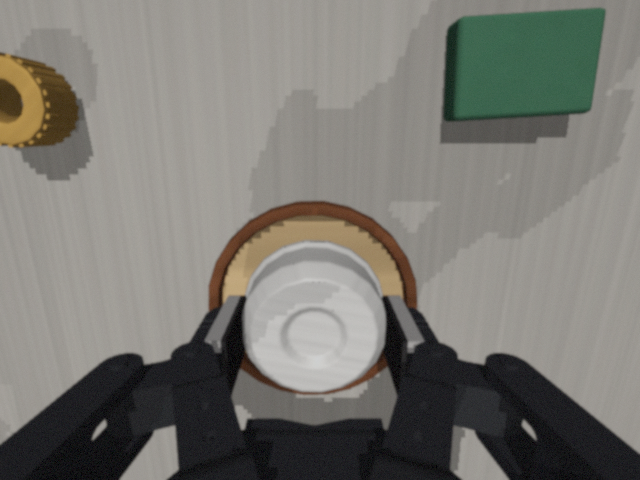

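>>> send_rows([
  [[0,0,-0.0005],0,0.04],
  [[0,0,-0.0005],0,0.058],
  [[0,0,-0.0005],0,0.07],
  [[0,0,-0.0005],0,0.08],
  [[0,0,-0.0005],0,0.085],
  [[0,0,-0.0005],0,0.085],
  [[0,0,0.01],0,0.085],
  [[0,0,0.04],0,0.085],
  [[0,0,0.08],0,0.085],
  [[0,0,0.12],0,0.085],
])

```text
time_s: 18.85
eef_pos: [499.5, -353.1, 134.2]
tcp_rot: [0.707, 0.0, 0.0, -0.707]
contact_force: [-0.1, 0.3, 0.4]
opening: 85.0
```

>>> send_rows([
  [[-0.01,0.008,0.03],2,0.085],
  [[-0.03,0.023,0.06],4,0.085],
  [[-0.05,0.039,0.09],8,0.085],
  [[-0.07,0.055,0.1],12,0.085],
  [[-0.088,0.07,0.1],15,0.085],
  [[-0.1,0.08,0.1],17,0.085],
  [[-0.107,0.085,0.1],17,0.085],
  [[-0.107,0.085,0.1],17,0.085],
  [[-0.107,0.085,0.1],17,0.085],
  [[-0.107,0.085,0.1],17,0.085],
])

```text
time_s: 20.1
eef_pos: [392.9, -268.4, 232.2]
tcp_rot: [0.7, 0.104, -0.104, -0.699]
contact_force: [-0.6, -0.1, -0.2]
opening: 84.9
```

```bash
python3 w.py w10
```

```text
20.15 [ 392.9 -268.3  232.2] yaw 16.97 down [-0.    -0.001 -1.   ] F [1.2 0.6 0.2] op 84.8 q [-0.06  0.18  0.72  1.72 -0.12  1.28  0.99]
```

View pics/w10.png

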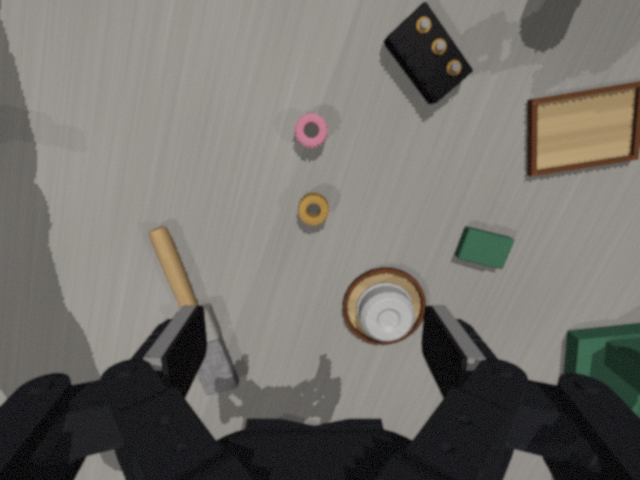

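```bash
python3 - <<'E'
from h import *
import pickle
W,o=pickle.load(open('pics/w10.pkl','rb'))
print("nut",onz(W,(313.5,209.5),20))
cs=[(426,3),(385,41),(430,104),(471,69)]
P=np.array([onz(W,c,22)[:2] for c in cs]);print("block",P.round(1),P.mean(0))
i=W["img"];cv2.imwrite('pics/w10c.png',np.hstack([cv2.resize(i[170:250,270:350],None,fx=5,fy=5,interpolation=2),cv2.resize(i[0:120,370:490],None,fx=400/120,fy=400/120,interpolation=2)]))
E
```

```text
nut [ 392.29551971 -268.78322952   20.        ]
block [[ 430.5  -74.3]
 [ 407.7 -110.9]
 [ 463.5 -146.5]
 [ 486.7 -109.6]] [ 447.10626166 -110.31837151]
```

View pics/w10c.png

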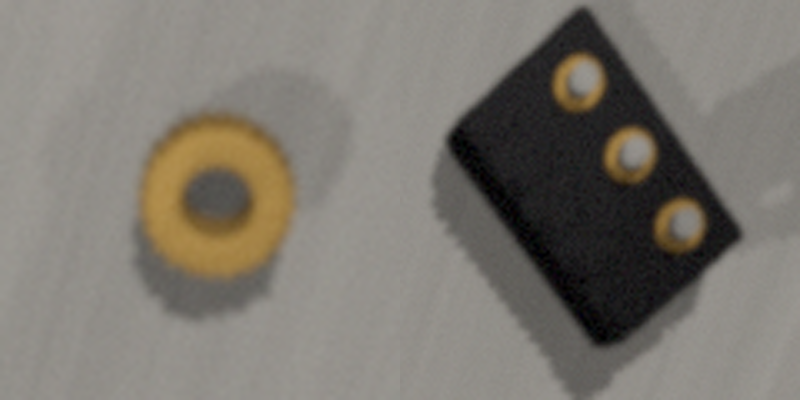

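>>> send_rows([
  [[-0.0005,-0.0005,-0.03],0,0.055],
  [[-0.0005,-0.0005,-0.065],0,0.055],
  [[-0.0005,-0.0005,-0.1],0,0.055],
  [[-0.0005,-0.0005,-0.135],0,0.055],
  [[-0.0005,-0.0005,-0.165],0,0.055],
  [[-0.0005,-0.0005,-0.185],0,0.055],
  [[-0.0005,-0.0005,-0.2],0,0.055],
  [[-0.0005,-0.0005,-0.212],0,0.055],
  [[-0.0005,-0.0005,-0.219],0,0.055],
  [[-0.0005,-0.0005,-0.223],0,0.055],
])

```text
time_s: 21.4
eef_pos: [392.4, -268.6, 9.2]
tcp_rot: [0.699, 0.105, -0.104, -0.699]
contact_force: [-0.5, -0.6, 0.2]
opening: 55.1
```

>>> send_rows([
  [[0,0,0],0,0.055],
  [[0,0,0],0,0.045],
  [[0,0,0],0,0.035],
  [[0,0,0],0,0.027],
  [[0,0,0],0,0.02],
  [[0,0,0],0,0.012],
  [[0,0,0],0,0.012],
  [[0,0,0],0,0.012],
  [[0,0,0],0,0.012],
  [[0,0,0],0,0.012],
])

```text
time_s: 22.65
eef_pos: [392.4, -268.6, 10.1]
tcp_rot: [-0.699, -0.105, 0.104, 0.699]
contact_force: [-1.9, 1.3, 5.1]
opening: 27.2
```

```bash
python3 w.py w11
```

```text
22.7 [ 392.4 -268.6   10.1] yaw 16.99 down [ 0.001  0.    -1.   ] F [-2.4  1.3  5.7] op 27.5 q [ 0.09  0.47  0.61  2.   -0.38  0.78  1.21]
```

View pics/w11.png

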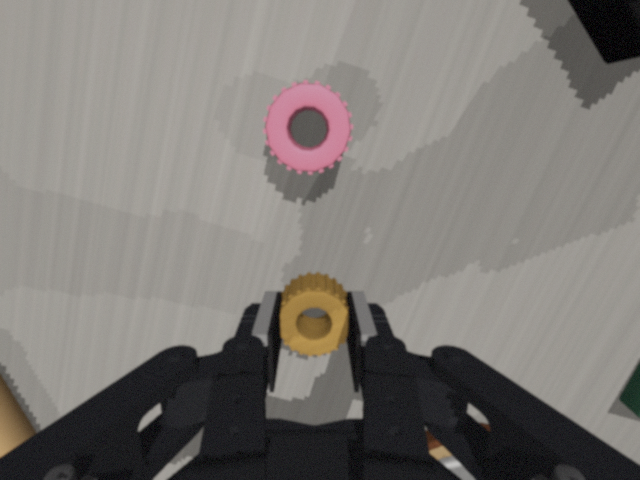

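>>> send_rows([
  [[0,0,0.01],0,0.012],
  [[0,0,0.03],0,0.012],
  [[0,0,0.06],0,0.012],
  [[0,0,0.1],0,0.012],
  [[0.01,0.016,0.13],0,0.012],
  [[0.03,0.049,0.14],0,0.012],
  [[0.053,0.086,0.14],0,0.012],
  [[0.076,0.123,0.14],0,0.012],
  [[0.1,0.162,0.14],0,0.012],
  [[0.124,0.2,0.14],0,0.012],
])

```text
time_s: 23.95
eef_pos: [516.8, -67.2, 149.9]
tcp_rot: [0.699, 0.105, -0.104, -0.699]
contact_force: [0.7, -0.3, -0.2]
opening: 26.9
```

>>> send_rows([
  [[0.023,0.037,0],0,0.012],
  [[0.046,0.075,0],0,0.012],
  [[0.068,0.11,0],0,0.012],
  [[0.086,0.14,0],0,0.012],
  [[0.1,0.163,0],0,0.012],
  [[0.109,0.178,0],0,0.012],
  [[0.114,0.186,0],0,0.012],
  [[0.114,0.186,0],0,0.012],
  [[0.114,0.186,0],0,0.012],
  [[0.114,0.186,0],0,0.012],
])

```text
time_s: 25.2
eef_pos: [629.9, 116.2, 149.5]
tcp_rot: [0.7, 0.104, -0.104, -0.699]
contact_force: [0.3, -0.3, -1.1]
opening: 27.1
```

```bash
python3 w.py w12
```

```text
25.25 [630.  116.5 149.5] yaw 16.91 down [-0. -0. -1.] F [-1.   1.  -0.3] op 27.0 q [-0.54  0.59  0.52  1.38 -0.29  1.25  0.3 ]
```

View pics/w12.png

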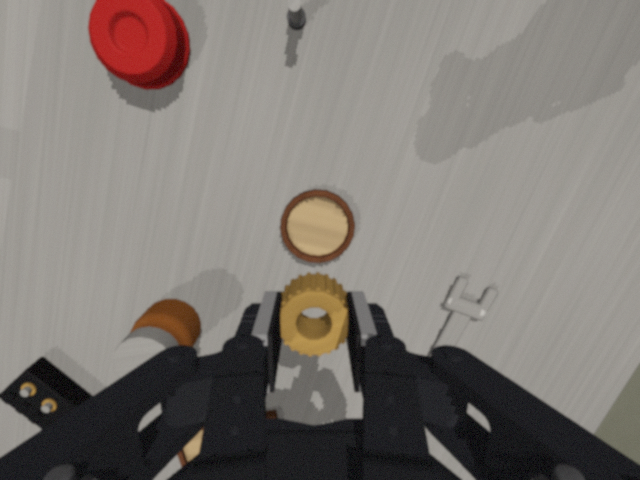

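```bash
python3 - <<'E'
from h import *
import pickle
W,o=pickle.load(open('pics/w12.pkl','rb'))
print(onz(W,(317,226.5),9),onz(W,(314,213),9),proj(W,np.array([630.5,117.8,9.])))
E
```

```text
[631.64960458 117.9816587    9.        ] [626.24604921 127.6441581    9.        ] [315.53228305 226.30116446]
```

>>> send_rows([
  [[0.001,0.0005,-0.02],0,0.012],
  [[0.001,0.0005,-0.045],0,0.012],
  [[0.001,0.0005,-0.07],0,0.012],
  [[0.001,0.0005,-0.09],0,0.012],
  [[0.001,0.0005,-0.105],0,0.012],
  [[0.001,0.0005,-0.116],0,0.012],
  [[0.001,0.0005,-0.124],0,0.012],
  [[0.001,0.0005,-0.13],0,0.012],
  [[0.001,0.0005,-0.133],0,0.012],
  [[0.001,0.0005,-0.135],0,0.012],
])

```text
time_s: 26.5
eef_pos: [631.4, 118.1, 14.4]
tcp_rot: [0.699, 0.105, -0.104, -0.699]
contact_force: [-0.2, 0.7, -0.7]
opening: 26.9
```

```bash
python3 w.py w13
```

```text
26.55 [631.4 118.   14.3] yaw 17.0 down [ 0.001  0.    -1.   ] F [ 0.5  0.1 -0.8] op 27.3 q [-0.51  0.72  0.47  1.51 -0.36  1.    0.35]
```

View pics/w13.png

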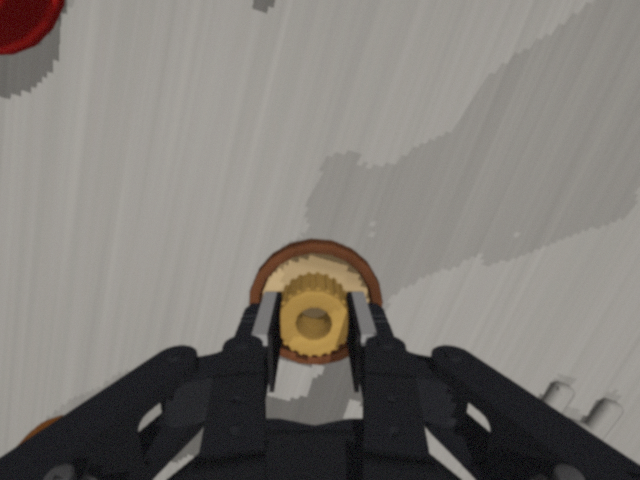

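>>> send_rows([
  [[0,0,-0.001],0,0.012],
  [[0,0,-0.001],0,0.03],
  [[0,0,-0.001],0,0.045],
  [[0,0,-0.001],0,0.055],
  [[0,0,-0.001],0,0.055],
  [[0,0,-0.001],0,0.055],
  [[0,0,0.01],0,0.055],
  [[0,0,0.04],0,0.055],
  [[0,0,0.09],0,0.055],
  [[0,0,0.14],0,0.06],
])

```text
time_s: 27.8
eef_pos: [631.1, 117.9, 156.4]
tcp_rot: [0.699, 0.105, -0.104, -0.699]
contact_force: [1.0, -0.2, 0.6]
opening: 60.5
```

>>> send_rows([
  [[-0.015,-0.018,0.04],4,0.085],
  [[-0.045,-0.055,0.075],9,0.085],
  [[-0.08,-0.098,0.077],15,0.085],
  [[-0.115,-0.142,0.077],22,0.085],
  [[-0.145,-0.178,0.077],28,0.085],
  [[-0.168,-0.206,0.077],34,0.085],
  [[-0.18,-0.222,0.077],38,0.085],
  [[-0.184,-0.2265,0.077],40.4,0.085],
  [[-0.184,-0.2265,0.077],40.4,0.085],
  [[-0.184,-0.2265,0.077],40.4,0.085],
])

```text
time_s: 29.05
eef_pos: [447.5, -108.1, 231.7]
tcp_rot: [0.62, 0.34, -0.339, -0.62]
contact_force: [1.0, -0.6, -0.3]
opening: 85.3
```

```bash
python3 - <<'E'
from rig import *
for i in range(6): capture("wrist")
E
python3 w.py w14; python3 - <<'E'
import cv2
i=cv2.imread('pics/w14.png');cv2.imwrite('pics/w14c.png',cv2.resize(i[130:280,230:400],None,fx=4,fy=4,interpolation=2))
E
```

```text
29.4 [ 447.2 -108.3  231.2] yaw 57.42 down [-0. -0. -1.] F [-0.7 -0.6 -0.5] op 84.9 q [-0.29  0.13  0.55  1.76 -0.07  1.27  1.28]
```

View pics/w14.png

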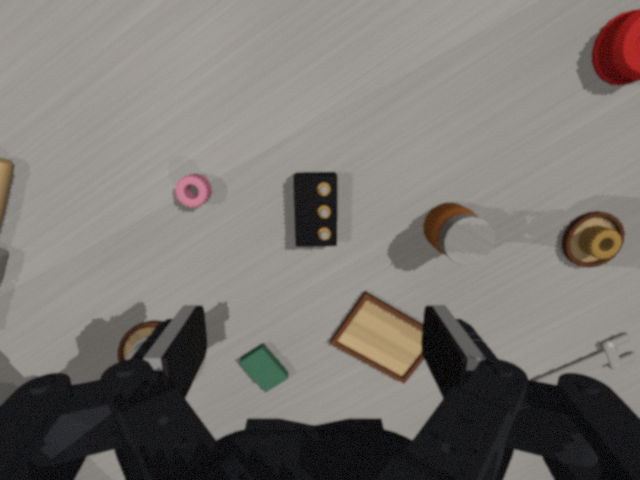

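View pics/w14c.png

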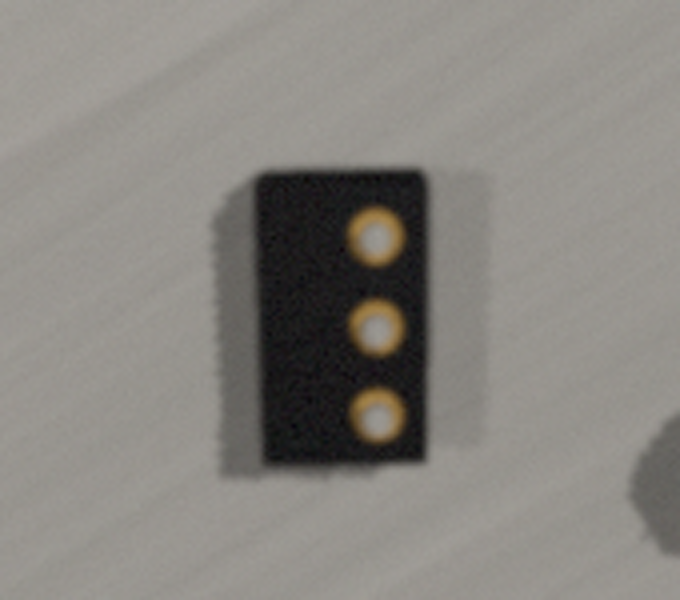

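```bash
python3 - <<'E'
from h import *
import pickle
W,o=pickle.load(open('pics/w14.pkl','rb'))
f=lambda x,y:(230+x/4-.375,130+y/4-.375)
a=onz(W,f(264,461),22);b=onz(W,f(426,461),22);m=(a+b)/2
u=np.array([np.sin(np.radians(57.4)),-np.cos(np.radians(57.4)),0])
print(a,b,np.linalg.norm(a-b),m, m-36*u,m+36*u)
s=[onz(W,f(377,y),27)[:2].round(1) for y in(236,328,416)];print(s)
# tray corners outer
for c in((366,292),(330,342),(405,382)): print(onz(W,c,9))
E
```

```text
[ 466.67345803 -142.47842991   22.        ] [ 488.25575746 -108.63269665   22.        ] 40.141366557128585 [ 477.46460775 -125.55556328   22.        ] [ 447.13632146 -106.15981502   22.        ] [ 507.79289404 -144.95131154   22.        ]
[array([433.8, -88.9]), array([ 452.3, -100.6]), array([ 470.7, -112.1])]
[ 554.17532462 -110.78669213    9.        ]
[ 585.12012523 -175.26920301    9.        ]
[ 676.43539804 -129.83611642    9.        ]
```

>>> send_rows([
  [[0,0.002,-0.03],0,0.07],
  [[0,0.002,-0.065],0,0.07],
  [[0,0.002,-0.1],0,0.07],
  [[0,0.002,-0.135],0,0.07],
  [[0,0.002,-0.165],0,0.07],
  [[0,0.002,-0.185],0,0.07],
  [[0,0.002,-0.2],0,0.07],
  [[0,0.002,-0.212],0,0.07],
  [[0,0.002,-0.219],0,0.07],
  [[0,0.002,-0.222],0,0.07],
])

```text
time_s: 30.65
eef_pos: [447.3, -106.5, 9.2]
tcp_rot: [0.62, 0.34, -0.339, -0.62]
contact_force: [-0.3, -1.2, 1.1]
opening: 70.4
```

>>> send_rows([
  [[0,0,0],0,0.07],
  [[0,0,0],0,0.06],
  [[0,0,0],0,0.05],
  [[0,0,0],0,0.042],
  [[0,0,0],0,0.035],
  [[0,0,0],0,0.025],
  [[0,0,0],0,0.025],
  [[0,0,0],0,0.025],
  [[0,0,0],0,0.025],
  [[0,0,0],0,0.025],
])

```text
time_s: 31.9
eef_pos: [447.5, -106.5, 10.0]
tcp_rot: [0.62, 0.34, -0.339, -0.62]
contact_force: [-1.6, -0.1, 4.9]
opening: 40.5
```

```bash
python3 w.py w15
```

```text
31.95 [ 447.5 -106.5   10. ] yaw 57.4 down [ 0.001  0.    -1.   ] F [-0.9  1.   5.8] op 40.9 q [-0.19  0.42  0.48  2.03 -0.28  0.75  1.46]
```

View pics/w15.png

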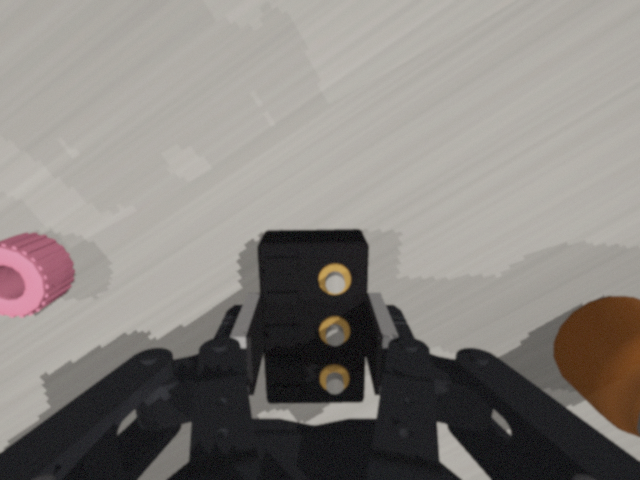

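>>> send_rows([
  [[0,0,0.01],0,0.025],
  [[0,0,0.03],0,0.025],
  [[0,0,0.06],0,0.025],
  [[0,0,0.09],3,0.025],
  [[0.01,-0.001,0.11],9,0.025],
  [[0.03,-0.003,0.12],16,0.025],
  [[0.055,-0.005,0.12],24,0.025],
  [[0.08,-0.007,0.12],32,0.025],
  [[0.105,-0.009,0.12],40,0.025],
  [[0.13,-0.012,0.12],47,0.025],
])

```text
time_s: 33.2
eef_pos: [577.5, -118.3, 129.2]
tcp_rot: [-0.432, -0.559, 0.56, 0.433]
contact_force: [0.2, 0.4, -1.9]
opening: 40.0
```

>>> send_rows([
  [[0.018,-0.001,0],5,0.025],
  [[0.03,-0.002,0],9,0.025],
  [[0.036,-0.003,0],11,0.025],
  [[0.0385,-0.003,0],12,0.025],
  [[0.0385,-0.003,0],12,0.025],
  [[0.0385,-0.003,0],12,0.025],
  [[0.0385,-0.003,0],12,0.025],
  [[0.0385,-0.003,0],12,0.025],
  [[0.0385,-0.003,0],12,0.025],
  [[0.0385,-0.003,0],12,0.025],
])

```text
time_s: 34.45
eef_pos: [615.6, -121.5, 129.3]
tcp_rot: [0.373, 0.601, -0.601, -0.373]
contact_force: [-0.8, 0.1, -1.7]
opening: 40.2
```

```bash
python3 w.py w16
```

```text
34.5 [ 615.6 -121.4  129.3] yaw 116.4 down [ 0.  0. -1.] F [ 0.6 -0.4 -1.4] op 40.6 q [-0.04  0.55  0.31  1.44 -0.17  1.18  2.33]
```

View pics/w16.png

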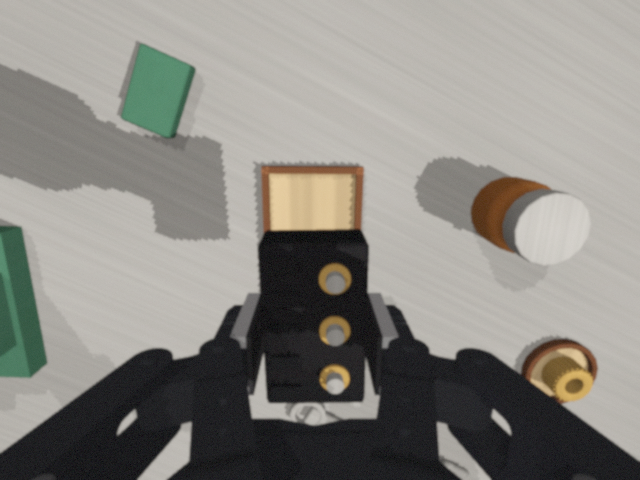

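```bash
python3 - <<'E'
from h import *
import pickle
W,o=pickle.load(open('pics/w16.pkl','rb'))
a=onz(W,(262,168),9);b=onz(W,(363,168),9);m=(a+b)/2
u=(b-a)/np.linalg.norm(b-a);l=np.array([u[1],-u[0],0])
print(a,b,np.linalg.norm(b-a),np.degrees(np.arctan2(u[1],u[0])),m+51*l,m-51*l)
E
```

```text
[ 587.85083279 -175.52622383    9.        ] [ 556.56549227 -112.5813875     9.        ] 70.29100192319501 116.4286587705658 [ 617.87811409 -121.35456504    9.        ] [ 526.53821098 -166.75304629    9.        ]
```

>>> send_rows([
  [[0.001,0,-0.015],0,0.025],
  [[0.001,0,-0.035],0,0.025],
  [[0.001,0,-0.055],0,0.025],
  [[0.001,0,-0.072],0,0.025],
  [[0.001,0,-0.085],0,0.025],
  [[0.001,0,-0.095],0,0.025],
  [[0.001,0,-0.103],0,0.025],
  [[0.001,0,-0.109],0,0.025],
  [[0.001,0,-0.113],0,0.025],
  [[0.001,0,-0.115],0,0.025],
])

```text
time_s: 35.75
eef_pos: [616.8, -121.5, 14.3]
tcp_rot: [0.373, 0.601, -0.601, -0.373]
contact_force: [0.5, 0.7, -1.7]
opening: 40.3
```

```bash
python3 w.py w17
```

```text
35.8 [ 616.8 -121.5   14.2] yaw 116.4 down [ 0. -0. -1.] F [ 0.6 -0.1 -1.6] op 40.5 q [-0.02  0.67  0.28  1.55 -0.21  0.95  2.36]
```

View pics/w17.png

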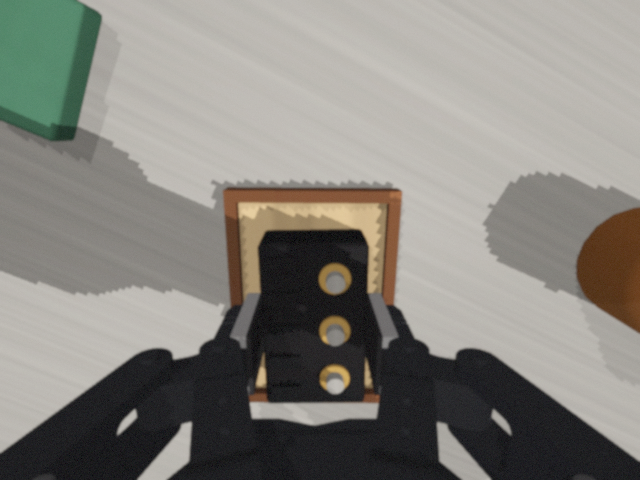

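>>> send_rows([
  [[0,0,-0.001],0,0.025],
  [[0,0,-0.001],0,0.045],
  [[0,0,-0.001],0,0.057],
  [[0,0,-0.001],0,0.065],
  [[0,0,-0.001],0,0.065],
  [[0,0,-0.001],0,0.065],
  [[0,0,0.01],0,0.065],
  [[0,0,0.04],0,0.065],
  [[0,0,0.09],0,0.065],
  [[0,0,0.14],0,0.065],
])

```text
time_s: 37.05
eef_pos: [616.5, -121.5, 156.4]
tcp_rot: [0.373, 0.601, -0.601, -0.373]
contact_force: [0.9, -0.4, 0.1]
opening: 64.7
```

>>> send_rows([
  [[0,0,0.04],-5,0.085],
  [[-0.02,0,0.07],-10,0.085],
  [[-0.05,0.005,0.1],-18,0.085],
  [[-0.08,0.01,0.1],-26,0.085],
  [[-0.11,0.015,0.1],-34,0.085],
  [[-0.14,0.02,0.1],-42,0.085],
  [[-0.165,0.02,0.1],-50,0.085],
  [[-0.18,0.02,0.1],-55,0.085],
  [[-0.18,0.02,0.1],-55,0.085],
  [[-0.18,0.02,0.1],-55,0.085],
])

```text
time_s: 38.3
eef_pos: [437.4, -101.4, 254.9]
tcp_rot: [0.608, 0.362, -0.361, -0.607]
contact_force: [-0.3, -0.4, 0.1]
opening: 85.1
```

```bash
python3 w.py w18; python3 - <<'E'
from rig import *
import cv2,numpy as np
S=capture("scene");T=capture("top")
cv2.imwrite("pics/sF.png",S["img"]);t=T["img"]
cv2.imwrite("pics/tF.png",t)
f=lambda i,x,y:cv2.resize(i[y-30:y+30,x-30:x+30],(300,300),interpolation=2)
s=S["img"]
cv2.imwrite("pics/cF.png",cv2.resize(np.vstack([np.hstack([f(t,177,205),f(t,278,162),f(t,373,170),f(t,467,218)]),np.hstack([f(s,444,190),f(s,419,263),f(s,320,320),f(s,156,354)])]),(800,400)))
E
```

```text
38.35 [ 437.4 -101.4  254.6] yaw 61.46 down [ 0.001 -0.    -1.   ] F [ 0.9 -0.9  0.6] op 85.0 q [-0.26  0.09  0.49  1.74 -0.04  1.32  1.31]
```

View pics/tF.png

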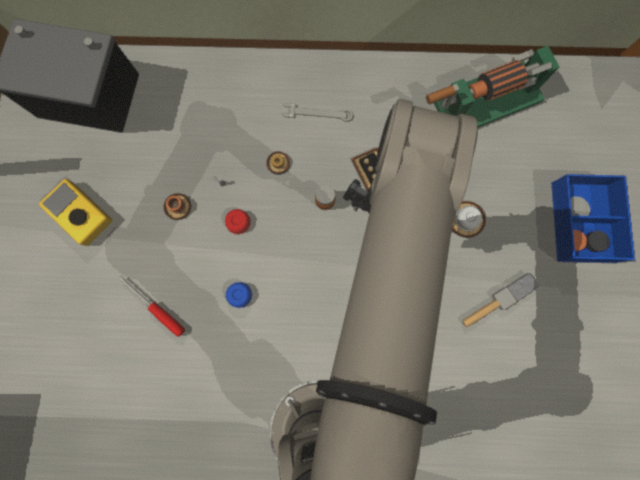

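View pics/cF.png

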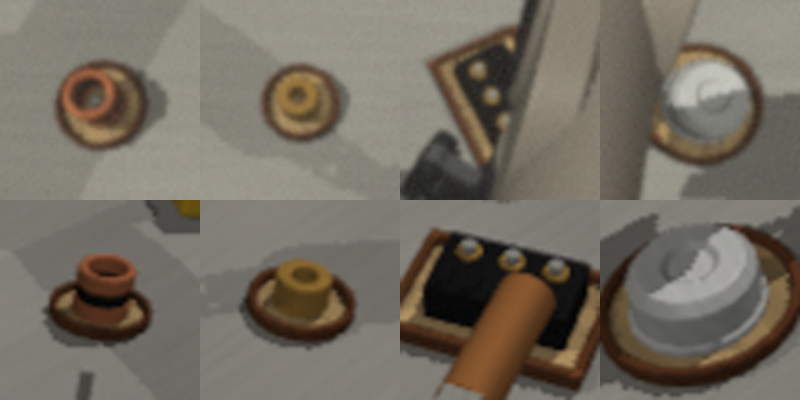

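```bash
python3 - <<'E'
from rig import *
from h import *
T=capture("top");S=capture("scene");k=10/3
f=lambda x,y,cx,cy:(cx-30+x/k-.35,cy-30+y/k-.35)
def r(n,pt,ps,dish):
    X,e=tri([(T,pt),(S,ps)]);print(n,X.round(1),np.round(e,1),"off",np.hypot(X[0]-dish[0],X[1]-dish[1]).round(1))
r("sleeve top(38)",f(89,95,177,205),f(105,67,444,190),(512.8,361.8))
r("nut top(24)",f(299,95,278,162) if 0 else (248+99/k,132+95/k),(389+103/k,233+73/k),(631.3,118))
c=(437+115/k-.3,188+95/k-.3);sc=(126+98/k-.3,324+50/k-.3)
r("cap top(31)",c,sc,(499.5,-352.7))
st=[(343+(x-400)/k,140+y/k) for x,y in((479,69),(490,95),(503,121))]
ss=[(290+(x-400)/k,290+(y-200)/k) for x,y in((468,250),(512,260),(556,269))]
for a in st:print("stud",onz(T,a,32)[:2].round(1))
for a in ss:print("stud s",onz(S,a,32)[:2].round(1))
E
```

```text
sleeve top(38) [512.5 360.7  37.5] [0.3 0.3] off 1.1
nut top(24) [631.8 117.   24.1] [1.2 1.2] off 1.1
cap top(31) [ 499.9 -350.7   37.2] [2.3 2.3] off 2.0
stud [ 633.2 -103.4]
stud [ 613.3 -111.5]
stud [ 593.7 -121.1]
stud s [ 600.3 -126.5]
stud s [ 619.7 -115.9]
stud s [ 638.4 -104.9]
```

View pics/w18.png

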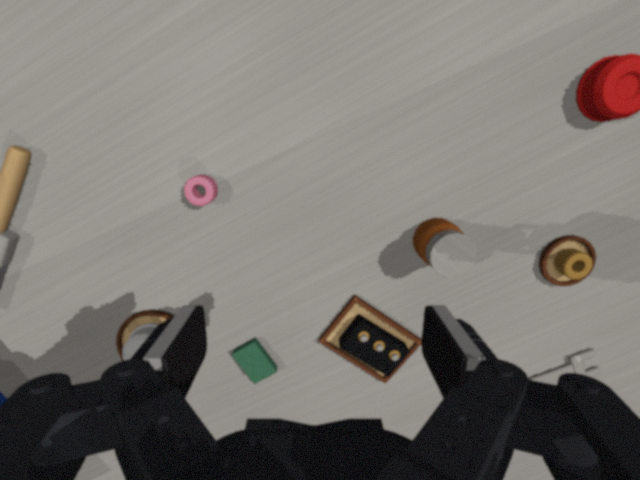

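```bash
python3 -c "
from rig import *
print(hand_in(), get_obs()['time_s'])"
```

```text
the job is handed in; nothing more can be done
the job is handed in; nothing more can be done
```

All four parts are in their matching holders, and I handed the job in at about 38.5 s of the 115 s; hand-in reports no verdict. For the look-alikes I took the aluminium cap over the blue and red ones, and the brass nut over the pink one. Each part was lowered to within about 0.5 mm of its holder's floor before release.

| Part | Last check (top and scene cameras) | Offset from holder centre |
|---|---|---|
| Sleeve | top measured at 37.5 mm (38 expected), pin seen in the bore | about 1 mm |
| Nut | top measured at 24.1 mm (24 expected) | about 1 mm |
| Cap | looks flat inside the rim | about 2 mm |
| Rectifier | looks flat, aligned within a few degrees of the tray's length | about 3 mm |

- **Cap height:** its top measured 37 mm, not the 31 mm or so expected, with 2.3 mm disagreement between the two views. I put this down to a weakly defined point on the dished top, with a shadow across it, because the side and wrist views show it flat.
- **Rectifier position:** the arm partly hid the tray from above. The two cameras' stud positions differ by about 5–8 mm, and I assumed a 10 mm stud-row offset from the block centre. Before release the wrist view showed the block squarely inside the rim.
- **Jar:** it is still standing and looks unmoved in the last pictures, though I did not re-measure it.

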